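# Wind up the sample lift with its removable crank

## Task

Lift the loose crank out of the grey tray, push its square socket fully home on the square shaft end at the front of the analyser, and wind it clockwise through its turns until the lift comes up against its stop and the sample cell is closed against the measuring head. Then let go and leave the crank seated on the shaft; do not tip over any of the glassware standing about.

Things in the scene. Friction and masses are not known exactly. Their poses are not given: they have to be found in the camera images.
- stand: Fixed bench analyser: grey base 30 mm thick, about 280 mm deep and 340 mm wide; white column at the back (its own +x side) with a white head box 110 mm wide at heights 220 to 290 mm, over a lift plate. To the head's left, 200 mm to +y and 60 mm to -x of the origin, a leaning grey gearbox carries the drive shaft. Origin: underside, below the head; its front faces its own -x; z up.
- shaft_shoulder (a point): Fixed point on the shaft's axis at the round shoulder (34 mm diameter) on which the crank's underside comes to rest. Its z axis runs outward along the shaft, which leans 32 degrees from vertical to the stand's left (+y), away from the head; its x axis is level. This frame does NOT turn with the shaft. The gearbox face (90 x 74 mm) lies 25 mm behind the shoulder, so the crank swings free all round.
- shaft_tip (a point): Tip of the shaft end, 33 mm out from the shoulder: a 16 x 16 mm steel square 25 mm long, then a blunt cone 8 mm long (16 to 8 mm diameter). The square's angle is random and not given. Turns stiffly (0.15 N m), holds where left. Clockwise looking at the tip (a negative turn about the shoulder's z) lifts 16 mm a turn, up to a hard stop 1.7 to 2.6 turns from the start.
- crank: Loose dark steel crank, 200 to 310 g, lying flat in the tray, grip upwards. Origin: centre of the socket's mouth in the flat underside; z along the socket away from the mouth, x along the arm to the grip. Hub 36 x 36 mm square, 40 mm high, faces parallel to x and y. Arm 20 mm wide, 12 mm thick, flush with the underside, reaching x = 77 mm.
- hub_top (a point): Centre of the hub's top, 40 mm above the crank's origin. A square hole 18.4 x 18.4 mm runs right through the hub, parallel to its faces. It fits the shaft in four positions a quarter turn apart, each to within about 9 degrees; otherwise it stops with the mouth about 25 mm above the shoulder. Axes as the crank's.
- crank_grip (a point): Point on the crank's upright round black grip (22 mm diameter, spins freely on its pin), on the grip's axis, 65 mm from the socket's axis and 42 mm above the crank's underside; the grip reaches from 14 to 60 mm above the underside. Axes as the crank's.
- tray: Open grey plastic tray, fixed, 270 x 200 mm outside, walls 4 mm thick and 35 mm high, floor 4 mm thick. Origin: centre of its underside. The crank lies in its -x part; a spare cell (aluminium, 40 mm diameter, 33 mm high) and a brass weight (32 mm diameter, 39 mm high) stand in the two +x corners.
- cell_rim (a point): Centre of the top of the sample cell (aluminium cylinder 68 mm diameter, black seal on top) which rides on the lift plate. It meets head_seat when the lift is at its stop.
- head_seat (a point): Fixed point: centre of the underside of the round dark collar (84 mm diameter) under the measuring head.
- beaker: Bystander: glass beaker, 72 mm diameter, 95 mm high. Origin at its underside.
- flask: Bystander: conical glass flask, 76 mm diameter, 114 mm high. Origin at its underside.
- reagent: Bystander: amber glass jar, 64 mm diameter, 130 mm high. Origin at its underside.
- vial: Bystander: small glass vial with black stopper, 26 mm diameter, 62 mm high. Origin at its underside.
There are look-alikes about, which are no part of the job. Several things have the shape of the crank; the one meant has the colours described above.

How it is judged:
On the way, in this order (a step that is already met when the one before it is completed fails the run):
1. the crank is lifted clear of the tray (height (world z) of crank above 0.06 m), for 0.1 s.
2. the crank is fully home on the square shaft (distance between crank and shaft_shoulder below 0.005 m and angle between the z axis of crank and the z axis of shaft_shoulder, either way round below 0.12 rad), for 0.2 s.
3. with the crank still home, the lift has been wound up by a full turn (16 mm) (distance of cell_rim from where it was at the start of the episode above 0.016 m and distance between crank and shaft_shoulder below 0.008 m), for 0.1 s.
At the end, for the whole second after the job is handed in: The sample cell's top is within 2 mm of the measuring head's collar (the lift at its stop), and the crank sits at rest on the shaft, its mouth within 5 mm of the shoulder and its axis within 7 degrees of the shaft's (all of step 2 and distance between cell_rim and head_seat below 0.002 m and linear speed of crank below 0.02 m/s); the robot touches nothing.
It fails at once if the beaker, flask, jar or vial is tipped over (angle between any of beaker, flask, reagent, vial's own z axis and vertical above 0.6 rad).
It also fails if it takes over 72 s, if anything falls off the work surface, if the arm or the gripper's body presses on something with over 40 N, if the wrist force passes 120 N, or if a joint passes its speed limit or range.

## Robot

A 6-joint arm with a two-finger parallel gripper is mounted at the origin on the work surface. World frame = base frame: x ahead of the robot, y to its left, z up, the work surface at z = 0. Lengths are in m, angles in rad, forces in N, time in s.
With the tool pointing down it reaches from about 0.325 to 0.9 m from the base axis. Payload 6.1 kg.
Tool frame: the origin (TCP) lies at the very end of the fingers, on their centre line; the grasp point (between the pads) lies 19 mm behind it (env.hold_point_z is the distance from the TCP to the grasp point, in m); y points along the fingers, z is the direction in which the jaws open and shut, and the axes are right-handed (so a half turn about y gives the same grasp; the last joint's range is limited). The gripper opens to 85 mm and grips with 20 to 120 N. Pads are 22 mm wide; open, the fingers measure 114 mm over their backs; the gripper's body (76 mm by 85 mm) begins 54 mm behind the grasp point. The pads swing forward as they close: fully open they stand 13 mm farther back than shut.
Start: joints at [1.009, 0.22, 1.526, -0, 1.395, -0.126], TCP at [0.264, 0.567, 0.231] pointing down, gripper open.
Joint ranges: [-2.98, 2.98], [-0.91, 2.08], [0.09, 2.57], [-1.24, 4.39], [0.2, 2.65], [-2.68, 2.68]. Speed limits (rad/s): [2.57, 2.57, 3.01, 3.14, 3.14, 3.14].

## Interface

Orientations are given as a 3x3 rotation matrix whose columns are the frame's x, y, z axes.
In Python, from bench import env gives the robot as it stands. Calls block until the motion is done:
- env.move_to(position, orientation): joint-space move of the TCP to a pose.
- env.servo_line(position, orientation=None, vel=0.15, force_limit=None): straight line of the TCP; orientation=None keeps the orientation; vel is the mean speed in m/s. With force_limit (N) it stops when the force on the tool has changed by that much, and returns True; else False.
- env.goto_joints(angles): joint-space move.
- env.ungrasp() and env.close_gripper(newtons=None): open the fingers fully, or close them until they stop; newtons is the grip in N (None keeps the last).
- env.sleep(seconds).
- env.solve_ik(position, orientation): joint angles nearest the present ones, or None.
- env.state(): the state.
- env.snapshot(name): name is "scene" or "top" or "wrist"; returns the picture (480x640x3 uint8, red, green, blue); there is no depth.
- env.calibration(name): a dict with "fx", "fy", "cx", "cy" (pixels), "distortion" ([k1, k2, p1, p2, k3] as OpenCV has them; the pictures are not rectified), "xyz" and "orientation" of the camera in the world; the wrist camera has in their place "tool_from_camera" (4x4, takes a point from camera to tool coordinates, whose origin is the TCP and whose axes are the tool frame's). Camera axes: x right, y down, z forward; pixel columns grow to the right and rows downward; lengths in m; the calibration is good to about 2 mm. A picture is of the moment at which its call begins: read the wrist's pose just before it. calibration takes no time and is no camera call.
A pose or a line that the arm cannot do raises env.MotionError and nothing moves.
- env.close_job(): hands the job in, once; it reports no verdict.
The state is a dict: "t": time; "joints": joint angles; "qvel": joint speeds; "tau": joint torques, N m; "ee_pos": TCP position; "eef_rot": TCP orientation; "force": force on the tool from outside, world axes, zero at the start; "ft_torque": the same for the moment, N m; "opening": opening from 0.0 (shut) to 1.0 (fully open).
Only numpy, scipy, OpenCV 4.12 (cv2) and the standard library are available. Lean on these libraries where they do the work, as an engineer would, in place of code of your own. Each camera call takes 0.05 s, during which the arm holds its last target.

## Working session

There is one attempt and no reset: what is moved stays moved. The work goes in short steps, each a Python script; the robot and the scene stay as the last script left them, time stands still between calls to the robot, and variables do not carry over. Pictures are saved under pics/ and viewed, and the job is handed in when it is done.

```bash
ls; mkdir -p pics; python3 - <<'E'
from bench import env
import cv2, json
for n in ["scene","top","wrist"]:
    im=env.snapshot(n); cv2.imwrite(f"pics/{n}0.png",im[:,:,::-1])
    print(n,env.calibration(n))
s=env.state();print(s)
E
```

```text
pics
scene {'fx': 501.4844931377783, 'fy': 501.4844931377783, 'cx': 331.5289288794826, 'cy': 242.1107307064256, 'distortion': array([0.03104939, 0.        , 0.        , 0.        , 0.        ]), 'xyz': array([ 1.3645255 , -0.26828377,  1.02901534]), 'orientation': array([[ 0.35982297,  0.63357016, -0.68492064],
       [ 0.93297322, -0.25172377,  0.25728605],
       [-0.00940204, -0.73159005, -0.68167999]])}
top {'fx': 526.1585696196736, 'fy': 526.1585696196736, 'cx': 309.672587219972, 'cy': 239.3603412428744, 'distortion': array([-0.1290533,  0.       ,  0.       ,  0.       ,  0.       ]), 'xyz': array([0.40614411, 0.07000289, 1.38728068]), 'orientation': array([[-0.01638084, -0.9975884 ,  0.06744662],
       [-0.99960163,  0.0178898 ,  0.0218297 ],
       [-0.02298366, -0.06706216, -0.99748404]])}
wrist {'fx': 333.6542000063636, 'fy': 333.6542000063636, 'cx': 319.0925838595801, 'cy': 242.938168238171, 'distortion': array([-0.05301863,  0.        ,  0.        ,  0.        ,  0.        ]), 'tool_from_camera': array([[ 1.11411139e-05,  9.60470309e-01,  2.78382444e-01,
        -7.01037
[... 330 characters left out ...]
 1.52734437e+00,  2.22767636e-05,
        1.39472640e+00, -1.26143728e-01]), 'qvel': array([ 0.00128273, -0.00296053, -0.00435619,  0.00048911, -0.00016187,
       -0.0004852 ]), 'tau': array([ 8.05689051e-04, -4.97481787e+01, -3.89905035e+01, -2.18625587e-04,
        7.11160174e-03, -5.46377817e-05]), 'ee_pos': array([0.26358946, 0.56617666, 0.23043976]), 'eef_rot': array([[ 9.06540958e-01, -8.41165372e-04,  4.22117025e-01],
       [-4.22117808e-01, -1.29481018e-03,  9.06540059e-01],
       [-2.15988683e-04, -9.99998808e-01, -1.52886935e-03]]), 'force': array([-0.79234817,  0.25938889, -0.0526901 ]), 'ft_torque': array([ 0.01331522, -0.00093602,  0.0300065 ]), 'opening': 0.9973556133208653}
```

View pics/scene0.png

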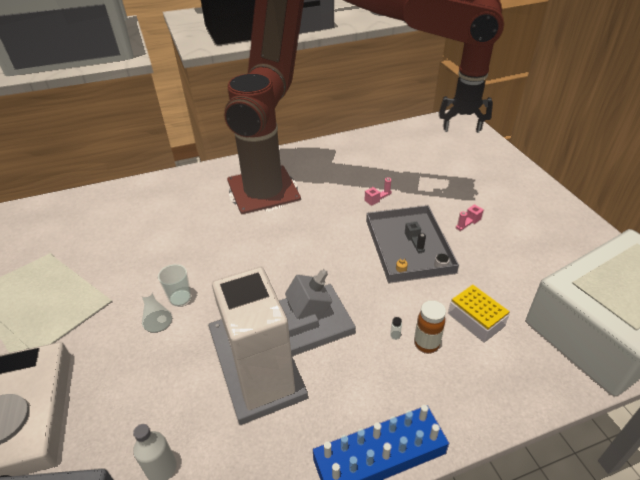

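View pics/top0.png

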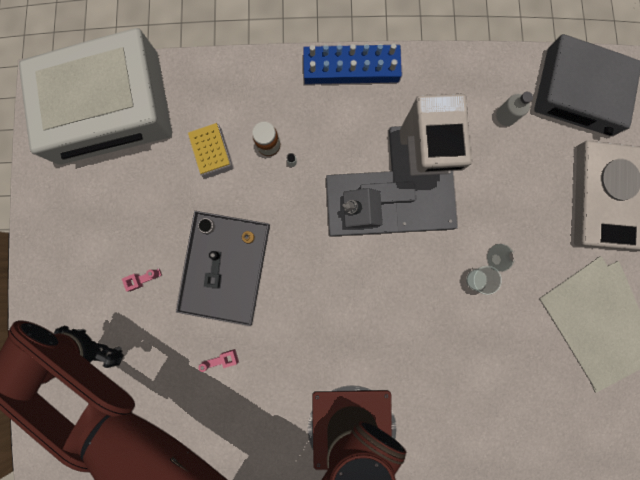

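View pics/wrist0.png

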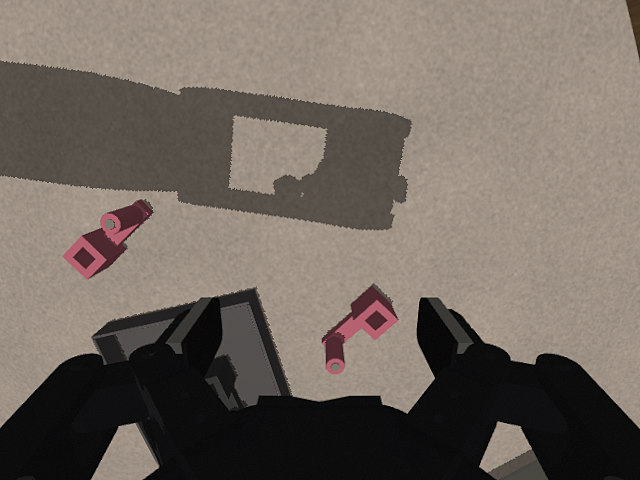

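The crank-shaped things are a pink one at top (141,280), another pink one at top (219,360), and a dark one in the tray at top (212,270). Only the dark one fits "dark steel, black grip, in the tray". Next I'll cast rays for coarse positions and confirm in an enlarged crop.

```bash
cat > h.py <<'E'
from bench import env
import numpy as np, cv2
from scipy.spatial.transform import Rotation as Rn
def campose(name, st=None):
    c=env.calibration(name)
    if name=="wrist":
        st=st or env.state()
        T=np.eye(4);T[:3,:3]=st["eef_rot"];T[:3,3]=st["ee_pos"]
        M=T@c["tool_from_camera"]; return c,M[:3,3],M[:3,:3]
    return c,np.array(c["xyz"]),np.array(c["orientation"])
def K(c): return np.array([[c["fx"],0,c["cx"]],[0,c["fy"],c["cy"]],[0,0,1.]])
def ray(name,uv,st=None):
    c,p,R=campose(name,st)
    q=cv2.undistortPoints(np.array([[uv]],float),K(c),np.array(c["distortion"]))[0,0]
    d=R@np.array([q[0],q[1],1]); return p,d/np.linalg.norm(d)
def onz(name,uv,z,st=None):
    p,d=ray(name,uv,st); return p+d*(z-p[2])/d[2]
def tri(rs):
    A=np.zeros((3,3));b=np.zeros(3)
    for p,d in rs:
        P=np.eye(3)-np.outer(d,d);A+=P;b+=P@p
    x=np.linalg.solve(A,b); return x,[float(np.linalg.norm((np.eye(3)-np.outer(d,d))@(x-p))) for p,d in rs]
def proj(name,X,st=None):
    c,p,R=campose(name,st)
    rv=cv2.Rodrigues(R.T)[0]
    return cv2.projectPoints(np.array([X],float),rv,-R.T@p,K(c),np.array(c["distortion"]))[0][0,0]
def snap(name,f):
    st=env.state(); im=env.snapshot(name)[:,:,::-1].copy(); cv2.imwrite("pics/"+f,im); return st,im
E
python3 - <<'E'
from h import *
im=cv2.imread("pics/top0.png")
a=cv2.resize(im[205:330,170:280],None,fx=4.5,fy=4.5,interpolation=cv2.INTER_CUBIC)
b=cv2.resize(im[160:245,320:465],None,fx=5,fy=5,interpolation=cv2.INTER_CUBIC)
cv2.imwrite("pics/a1.png",a);cv2.imwrite("pics/b1.png",b)
im=cv2.imread("pics/scene0.png")
cv2.imwrite("pics/c1.png",cv2.resize(im[255:420,200:365],None,fx=3.6,fy=3.6,interpolation=cv2.INTER_CUBIC))
for n,uv,z in [("hub",(212,281),.044),("grip",(214,255),.064),("t1",(196,211),.035),("t2",(269,224),.035),("t3",(250,324),.035),("t4",(177,312),.035),
 ("s1",(327,176),.03),("s2",(330,236),.03),("s3",(457,228),.03)]:
    print(n,onz("top",uv,z).round(4))
E
```

```text
hub [0.3942 0.3522 0.044 ]
grip [0.4602 0.3425 0.064 ]
t1 [0.5773 0.3958 0.035 ]
t2 [0.5393 0.2042 0.035 ]
t3 [0.2825 0.2565 0.035 ]
t4 [0.3148 0.4471 0.035 ]
s1 [0.6629 0.0518 0.03  ]
s2 [0.5057 0.047  0.03  ]
s3 [ 0.5206 -0.2839  0.03  ]
```

View pics/a1.png

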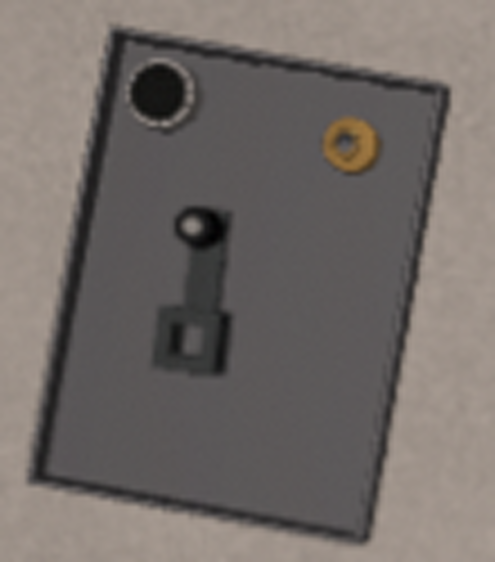

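View pics/b1.png

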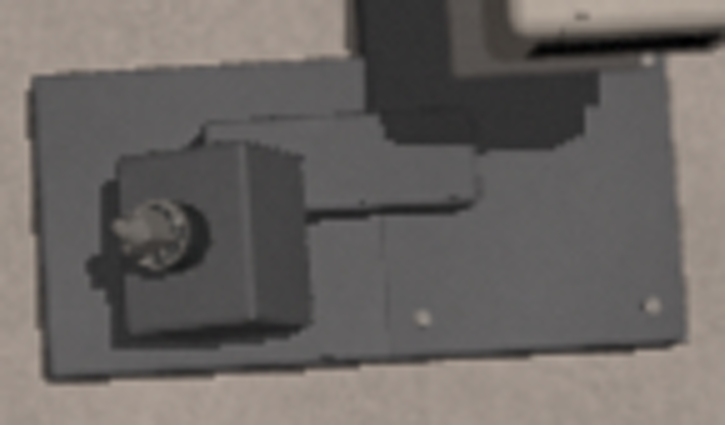

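View pics/c1.png

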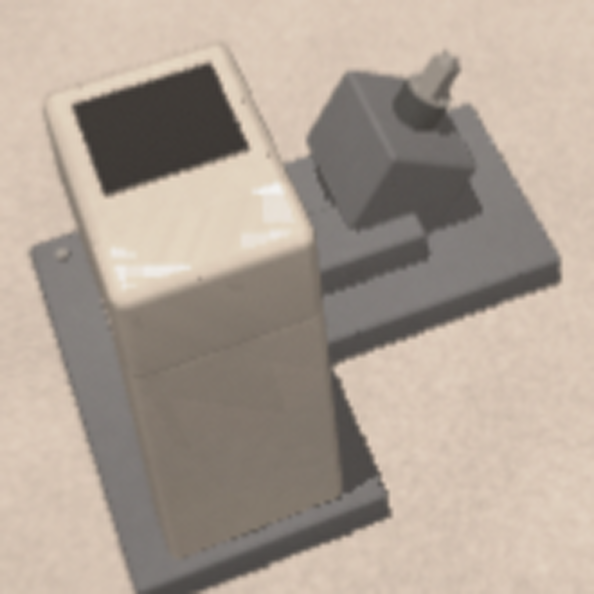

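The enlarged crop confirms the dark crank: hub at top ≈(212,281), grip at ≈(214,255), next to the cell (206,225) and the brass weight (248,237). The pink ones lie outside the tray. The shaft tip is at top ≈(345,206) and scene ≈(324,272). I'll triangulate the tip, then take close wrist views of the crank and shaft.

```bash
python3 - <<'E'
from h import *
tip,r=tri([ray("top",(345,205.5)),ray("scene",(324.4,271.5))]); print("tip",tip,r)
yaw=np.arctan2(0.045,1); 
sy=np.array([-np.sin(yaw),np.cos(yaw),0]); sx=np.array([np.cos(yaw),np.sin(yaw),0])
sz=np.cos(np.radians(32))*np.array([0,0,1])+np.sin(np.radians(32))*sy
print("shoulder est",tip-0.033*sz)
# crank look pose
th=np.arctan2(0.3425-0.3522,0.066)
def Rt(xd,yd): 
    z=np.cross(xd,yd); return np.stack([xd,yd,z],1)
R1=Rt(np.array([np.cos(th),np.sin(th),0]),np.array([0,0,-1.]))
p1=np.array([.41,.35,.15])
print(env.solve_ik(p1,R1), env.state()["joints"])
env.move_to(p1,R1); snap("wrist","w1.png")
# how does solve_ik look for the shaft over roll?
for a in range(0,360,30):
    xd=np.cos(np.radians(a))*sx+np.sin(np.radians(a))*np.cross(sz,sx)
    out=[]
    for d in (0.01,0.13,):
        q=env.solve_ik(tip-0.033*sz+d*sz,Rt(xd,-sz)); out.append(None if q is None else np.round(q,2))
    print(a,out)
print(env.state()["t"])
E
```

```text
tip [0.56896935 0.01155042 0.1461668 ] [0.0004419371926924013, 0.000441937192692378]
shoulder est [ 0.56975548 -0.00591923  0.11818121]
[ 5.60286794e-01  8.96311501e-02  1.83140587e+00 -4.44089210e-16
  1.22055564e+00 -8.64584516e-01] [ 1.00887648e+00  2.21065778e-01  1.52734437e+00  2.22767636e-05
  1.39472640e+00 -1.26143728e-01]
0 [array([ 0.17,  0.29,  1.75, -0.59,  1.24, -1.21]), array([ 0.28,  0.22,  1.63, -0.55,  1.45, -1.23])]
30 [array([ 0.17,  0.29,  1.75, -0.59,  1.24, -1.73]), array([ 0.28,  0.22,  1.63, -0.55,  1.45, -1.75])]
60 [array([ 0.17,  0.29,  1.75, -0.59,  1.24, -2.26]), array([ 0.28,  0.22,  1.63, -0.55,  1.45, -2.28])]
90 [None, None]
120 [None, None]
150 [array([ 0.17,  0.29,  1.75, -0.59,  1.24,  2.46]), array([ 0.28,  0.22,  1.63, -0.55,  1.45,  2.44])]
180 [array([ 0.17,  0.29,  1.75, -0.59,  1.24,  1.93]), array([ 0.28,  0.22,  1.63, -0.55,  1.45,  1.91])]
210 [array([ 0.17,  0.29,  1.75, -0.59,  1.24,  1.41]), array([ 0.28,  0.22,  1.63, -0.55,  1.45,  1.39])]
240 [array([ 0.17,  0.29,  1.75, -0.59,  1.24,  0.89]), array([ 0.28,  0.22,  1.63, -0.55,  1.45,  0.86])]
270 [array([ 0.17,  0.29,  1.75, -0.59,  1.24,  0.36]), array([ 0.28,  0.22,  1.63, -0.55,  1.45,  0.34])]
300 [array([ 0.17,  0.29,  1.75, -0.59,  1.24, -0.16]), array([ 0.28,  0.22,  1.63, -0.55,  1.45, -0.18])]
330 [array([ 0.17,  0.29,  1.75, -0.59,  1.24, -0.69]), array([ 0.28,  0.22,  1.63, -0.55,  1.45, -0.71])]
1.2583
```

View pics/w1.png

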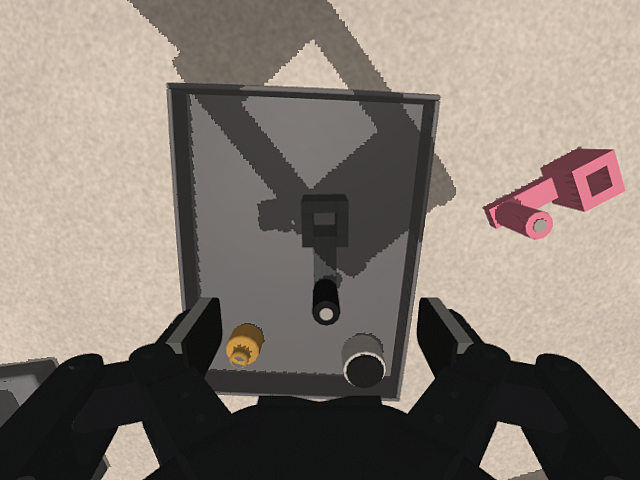

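The wrist view shows the crank: hub top around (325,220), grip top at (326,313), brass weight at (241,350) and spare cell at (365,365). Now the shaft, from several rolls about its axis.

```bash
cat >> h.py <<'E'
def Rt(xd,yd):
    return np.stack([xd,yd,np.cross(xd,yd)],1)
def shaftframe(yaw,sg=0):
    sx=np.array([np.cos(yaw),np.sin(yaw),0]); sy=np.array([-np.sin(yaw),np.cos(yaw),0])
    sz=np.cos(np.radians(32))*np.array([0,0,1])+np.sin(np.radians(32))*sy
    return sx,np.cross(sz,sx),sz
def Rroll(yaw,a):
    sx,s2,sz=shaftframe(yaw); return Rt(np.cos(a)*sx+np.sin(a)*s2,-sz)
E
python3 - <<'E'
from h import *
import pickle
yaw=0.045; sx,s2,sz=shaftframe(yaw); tip=np.array([.5690,.0116,.1462])
sts=[]
for i,a in enumerate([330,270,210]):
    R=Rroll(yaw,np.radians(a)); p=tip+0.035*sz
    if i==0: env.move_to(p+0.15*sz,R)
    env.move_to(p,R); env.sleep(.1)
    st,im=snap("wrist",f"s{i}.png"); sts.append(st)
    u=proj("wrist",tip,st); print(u)
    x,y=int(u[0]),int(u[1])
    cv2.imwrite(f"pics/s{i}c.png",cv2.resize(im[max(y-70,0):y+70,x-70:x+70],(560,560),interpolation=cv2.INTER_CUBIC)); print(max(y-70,0),x-70)
pickle.dump(sts,open("sts.pkl","wb")); print(env.state()["t"],env.state()["joints"])
E
python3 -c "
import cv2,numpy as np
cv2.imwrite('pics/sall.png',cv2.resize(np.hstack([cv2.imread(f'pics/s{i}c.png') for i in range(3)]),(798,266)))"
```

```text
[316.452459   269.52803379]
199 246
[317.21123283 275.69340593]
205 247
[318.95668922 276.79750842]
206 248
5.525 [ 0.22177191  0.25102618  1.6976022  -0.56515903  1.34260521  1.39642808]
```

View pics/s0.png

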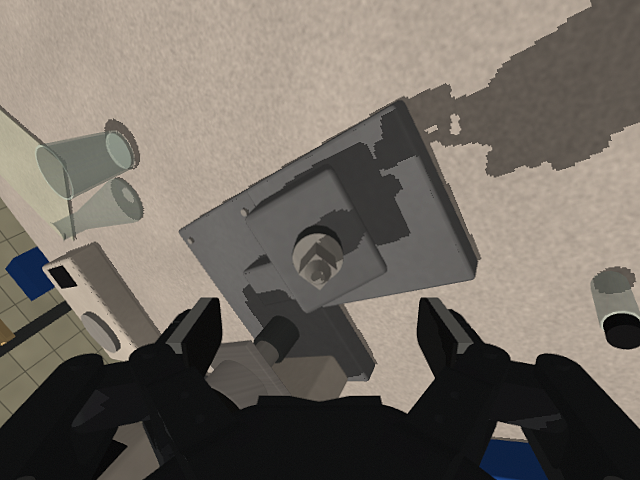

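View pics/s0c.png

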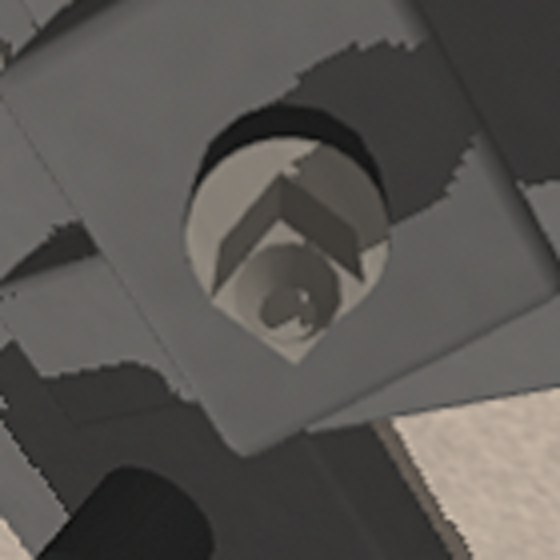

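View pics/s1c.png

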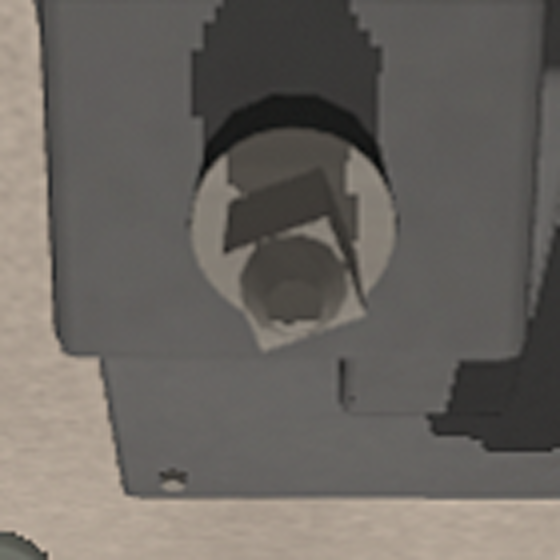

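View pics/s2c.png

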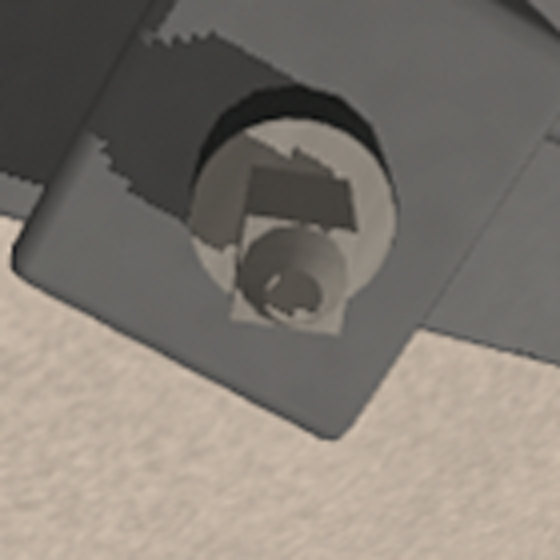

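The three close views show the square's top corners clearly, which gives the top-square centre by triangulation and the angle by intersecting rays with its plane. The gearbox-face edges and shoulder give the axis check.

```bash
python3 - <<'E'
from h import *
import pickle
sts=pickle.load(open("sts.pkl","rb"))
C=[[(212,300),(283,222),(365,282),(295,365)],[(222,252),(328,215),(367,308),(265,352)],[(248,218),(357,232),(342,335),(231,320)]]
O=[(246,199),(247,205),(248,206)]
# shoulder ellipse extents (left,right,bottom-ish) centre
C=[[( (x+.5)/4-.5+o[0],(y+.5)/4-.5+o[1]) for x,y in c] for c,o in zip(C,O)]
yaw=.045; sx,s2,sz=shaftframe(yaw)
cen=[ray("wrist",np.mean(c,0),s) for c,s in zip(C,sts)]
P,r=tri(cen); print("P25",P,r)
for c,s in zip(C,sts):
    pts=[]
    for uv in c:
        p,d=ray("wrist",uv,s); X=p+d*((P-p)@sz)/(d@sz); pts.append([(X-P)@sx,(X-P)@s2])
    pts=np.array(pts); e=np.roll(pts,-1,0)-pts
    ang=np.degrees(np.arctan2(e[:,1],e[:,0]))%90
    print(np.linalg.norm(e,axis=1).round(4),ang.round(1),pts.mean(0).round(4))
# shoulder rim points on plane 25 mm below: left/right extreme in crops
S=[[(186,230),(389,230),(240,340) ],[(191,225),(397,225)],[(190,212),(397,212)]]
Ps=P-.025*sz
for c,o,s in zip(S,O,sts):
    for x,y in c[:2]:
        p,d=ray("wrist",((x+.5)/4-.5+o[0],(y+.5)/4-.5+o[1]),s); X=p+d*((Ps-p)@sz)/(d@sz); print([round(float((X-Ps)@v),4) for v in(sx,s2)],end=" ")
    print()
print("shoulder",Ps)
# expected shoulder centre from projected images
for s,o in zip(sts,O): print(((proj("wrist",Ps,s)-np.array(o)+.5)*4-.5).round(0))
# grey gearbox check with top: tip
print(proj("top",Ps+.033*sz),proj("scene",Ps+.033*sz), proj("top",Ps),proj("scene",Ps))
E
```

```text
P25 [0.57001728 0.00942556 0.14384953] [0.0001806600373506658, 0.00035546069990307234, 0.0005156456007213792]
[0.016  0.0152 0.0168 0.0161] [19.  22.2 22.1 19.5] [0.0001 0.0001]
[0.0163 0.0155 0.0165 0.0169] [20.3 22.1 25.2 21.3] [0.0002 0.0002]
[0.0158 0.0162 0.0165 0.016 ] [22.3 23.1 21.7 20.6] [-0.0003 -0.0005]
[-0.0096, -0.0139] [0.0072, 0.0151] 
[-0.0168, 0.0004] [0.0169, 0.0004] 
[-0.0075, 0.0148] [0.0094, -0.0144] 
shoulder [ 0.57061324 -0.00380901  0.12264832]
[288. 238.]
[294. 227.]
[292. 217.]
[344.36052891 204.96734974] [325.48643853 270.22589705] [351.0811196  206.04307836] [319.12937168 280.25594397]
```

The square sits at 21.6° (mod 90°). The shoulder is at (0.5706, −0.0038, 0.1226), and the measured 16 mm square and 34 mm shoulder sizes agree with the description. Next, a measured close look at the crank.

```bash
python3 - <<'E'
from h import *
import pickle
th=np.arctan2(0.3425-0.3522,0.066)
R1=Rt(np.array([np.cos(th),np.sin(th),0]),np.array([0,0,-1.]))
sx,s2,sz=shaftframe(.045)
s=env.state(); env.move_to(s["ee_pos"]+.12*sz,s["eef_rot"])
env.move_to([.405,.35,.13],R1); env.sleep(.15)
st,im=snap("wrist","w2.png"); pickle.dump(st,open("st2.pkl","wb"))
cv2.imwrite("pics/w2c.png",cv2.resize(im[180:320,240:400],None,fx=5,fy=4.28571,interpolation=cv2.INTER_CUBIC) if 0 else cv2.resize(im[190:335,250:400],(600,580),interpolation=cv2.INTER_CUBIC))
print(st["t"])
E
```

```text
8.1583
```

View pics/w2c.png

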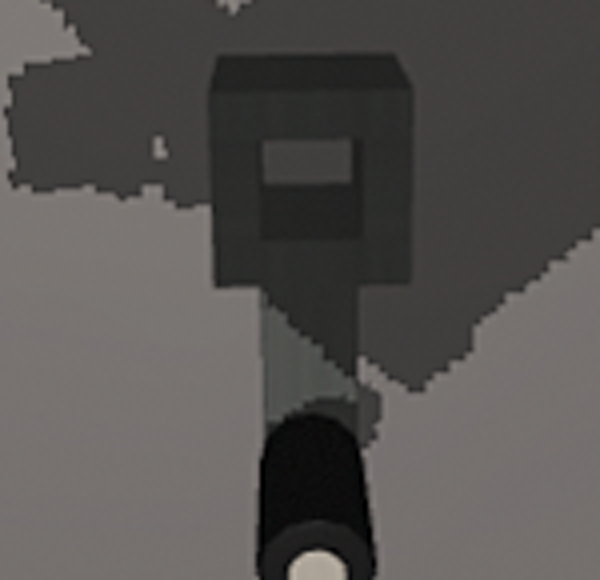

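```bash
python3 - <<'E'
from h import *
import pickle
st=pickle.load(open("st2.pkl","rb"))
c=[(211,92),(411,92),(411,286),(213,287)]
X=np.array([onz("wrist",((x+.5)/4-.5+250,(y+.5)/4-.5+190),.044,st) for x,y in c]); 
e=np.roll(X,-1,0)-X
print(X.round(4).tolist(),np.linalg.norm(e,axis=1),np.degrees(np.arctan2(e[:,1],e[:,0])))
print(X.mean(0))
print(st["eef_rot"].round(4), st["ee_pos"])
g=onz("wrist",((318.5)/4-.5+250,570.5/4-.5+190),.064,st); d=g-X.mean(0); print(g,np.degrees(np.arctan2(d[1],d[0])),np.hypot(*d[:2]))
E
```

```text
[[0.3784, 0.3427, 0.044], [0.3835, 0.3772, 0.044], [0.419, 0.3729, 0.044], [0.4139, 0.3374, 0.044]] [0.03479464 0.0357255  0.03591773 0.03588559] [ 81.60339978  -6.81859682 -98.1200325  171.38168016]
[0.39869343 0.35753751 0.044     ]
[[ 9.893e-01  2.000e-04  1.461e-01]
 [-1.461e-01 -0.000e+00  9.893e-01]
 [ 2.000e-04 -1.000e+00 -0.000e+00]] [0.40527941 0.34983903 0.13006812]
[0.46227054 0.34927625 0.064     ] -7.4035773276956505 0.06411160419036097
```

```bash
python3 - <<'E'
from h import *
th=np.radians(-7.9)
R=Rt(np.array([np.cos(th),np.sin(th),0]),np.array([0,0,-1.]))
p=np.array([.3987,.3575,.12])
env.move_to(p,R)
p[2]=.0125; print(env.servo_line(p,R,vel=.12,force_limit=15)); print(env.state()["ee_pos"])
env.close_gripper(80); s=env.state(); print(s["opening"],s["force"])
p[2]=.20; env.servo_line(p,R,vel=.15); env.sleep(.2)
st,im=snap("wrist","g1.png"); print(st["t"],st["force"],st["opening"])
import pickle; pickle.dump(st,open("stg.pkl","wb"))
cv2.imwrite("pics/g1c.png",cv2.resize(im[270:430,220:420],(800,640)[:2] if 0 else (750,600),interpolation=cv2.INTER_CUBIC))
E
```

```text
False
[0.39940135 0.35792615 0.01331156]
0.412879387772381 [-0.09203964  0.15184295  4.21588186]
11.625 [-0.99613152  0.24915509 -1.89004292] 0.41164741492224893
```

View pics/g1.png

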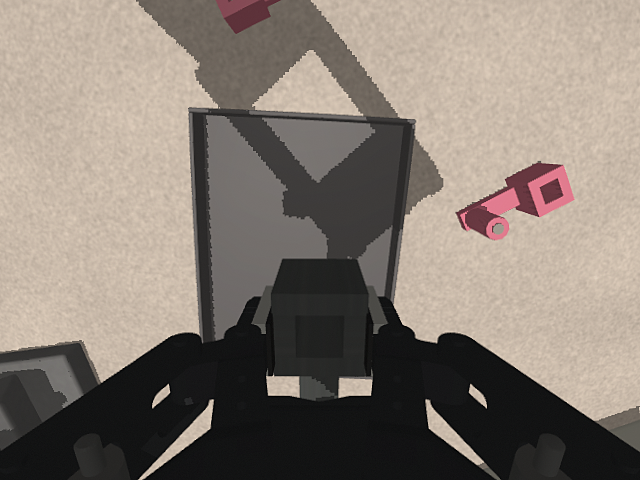

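View pics/g1c.png

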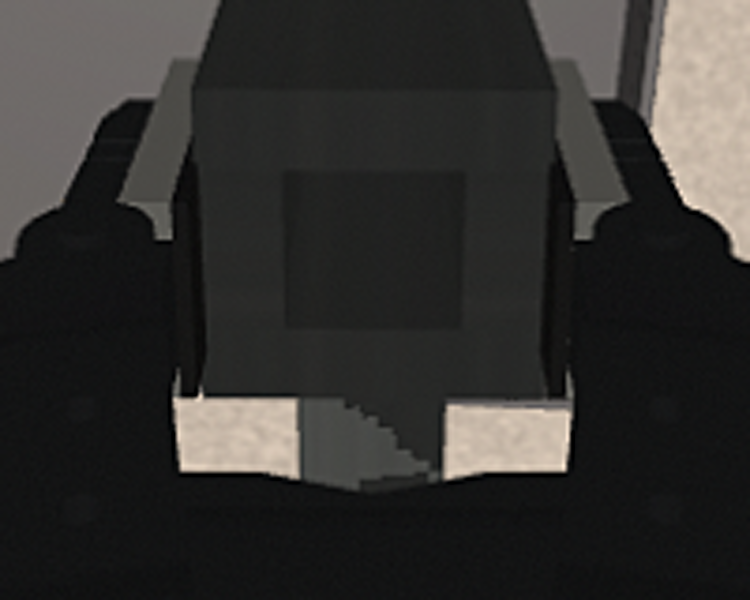

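The crank is held: hub top corners at about (272,294), (368,294), (366,375) and (275,376) in g1, with the jaws on its y faces. I'll solve its pose in the hand from the hub-top and hole corners.

```bash
python3 - <<'E'
from h import *
import pickle
st=pickle.load(open("stg.pkl","rb"))
c=env.calibration("wrist"); T=np.array(c["tool_from_camera"])
px=np.array([(194,90),(556,90),(548,395),(205,397),(284,171),(465,171),(462,328),(285,328)],float)
px=(px+.5)/3.75-.5+np.array([220,270])
# crank frame at hub top: x = image down, y = image right (tool z)
o=[]
for h in(.018,.0092): o+=[(-h,-h,0),(-h,h,0),(h,h,0),(h,-h,0)]
ok,rv,tv=cv2.solvePnP(np.array(o),px,K(c),np.array(c["distortion"]))
Rc=T[:3,:3]@cv2.Rodrigues(rv)[0]; t=T[:3,:3]@tv[:,0]+T[:3,3]
print("hubtop in tool",t.round(4)); print(Rc.round(3))
pr=cv2.projectPoints(np.array(o),rv,tv,K(c),np.array(c["distortion"]))[0][:,0]; print((pr-px).round(1).tolist())
# alt: rays onto plane tool y=const
for yy in (-.026,-.028,-.030):
    for idx in ([0,1,2,3],[4,5,6,7]):
        pts=[]
        for k in idx:
            q=cv2.undistortPoints(px[k][None,None],K(c),np.array(c["distortion"]))[0,0]; d=T[:3,:3]@np.array([*q,1]); pts.append(T[:3,3]+d*(yy-T[1,3])/d[1])
        pts=np.array(pts); print(yy,pts.mean(0).round(4),[round(float(np.linalg.norm(pts[i]-pts[(i+1)%4])),4) for i in range(4)])
E
```

```text
hubtop in tool [ 0.0003 -0.0299  0.0008]
[[ 1.    -0.003 -0.002]
 [-0.002 -0.002 -1.   ]
 [ 0.003  1.    -0.002]]
[[-0.6, 0.1], [0.4, -0.1], [-1.3, 0.5], [0.6, 0.1], [-0.3, -0.1], [0.3, -0.2], [0.2, -0.2], [0.6, -0.1]]
-0.026 [ 0.0026 -0.026   0.0009] [0.0368, 0.037, 0.038, 0.0372]
-0.026 [ 0.0028 -0.026   0.0007] [0.0188, 0.0191, 0.0192, 0.0191]
-0.028 [ 0.0014 -0.028   0.0009] [0.0362, 0.0364, 0.0374, 0.0366]
-0.028 [ 0.0015 -0.028   0.0007] [0.0185, 0.0187, 0.0189, 0.0187]
-0.03 [ 0.0001 -0.03    0.0009] [0.0356, 0.0357, 0.0367, 0.036]
-0.03 [ 0.0003 -0.03    0.0007] [0.0182, 0.0184, 0.0186, 0.0184]
```

```bash
cat >> h.py <<'E'
YAW=.045; SH=np.array([.57061,-.00381,.12265]); SX,S2,SZ=shaftframe(YAW); M=.0098; A0=np.radians(21.6); OFF=np.array([.0003,0,.0003])
def tcp_for(h,a,dx=0,dy=0):
    """TCP pose so that the mouth centre is h above shoulder, roll a"""
    R=Rroll(YAW,a); return SH+dx*SX+dy*S2+(h+M)*SZ-R@OFF, R
def where(st=None):
    st=st or env.state(); R=st["eef_rot"]; m=st["ee_pos"]+R@(OFF+[0,M,0])-SH
    return np.array([m@SX,m@S2,m@SZ])*1e3
E
python3 - <<'E'
from h import *
p,R=tcp_for(.12,A0); env.move_to(p+[0,0,.05],R); 
p,R=tcp_for(.05,A0); env.move_to(p,R); env.sleep(.2)
st=env.state(); w=where(st); print(w,st["joints"],st["force"])
e=p-st["ee_pos"]; env.servo_line(p+e,R,vel=.05); env.sleep(.2)
st=env.state(); print(where(st), np.degrees(Rn.from_matrix(R.T@st["eef_rot"]).magnitude()),st["force"],st["t"])
snap("wrist","i1.png"); _,a=snap("scene","i1s.png"); _,b=snap("top","i1t.png")
cv2.imwrite("pics/i1sc.png",np.hstack([cv2.resize(a[210:310,280:380],(400,400)),cv2.resize(b[150:250,300:400],(400,400))]))
E
```

```text
[ 1.98490246 -0.75559107 53.0337422 ] [ 0.21829607  0.25108724  1.69591421 -0.56659841  1.33734416 -1.59922126] [ 0.28934112 -0.26029552 -2.25072091]
[-1.90106649  0.71622295 47.04433033] 0.005043329037983126 [-0.65274141 -0.77958812 -3.12225032] 14.1417
```

View pics/i1sc.png

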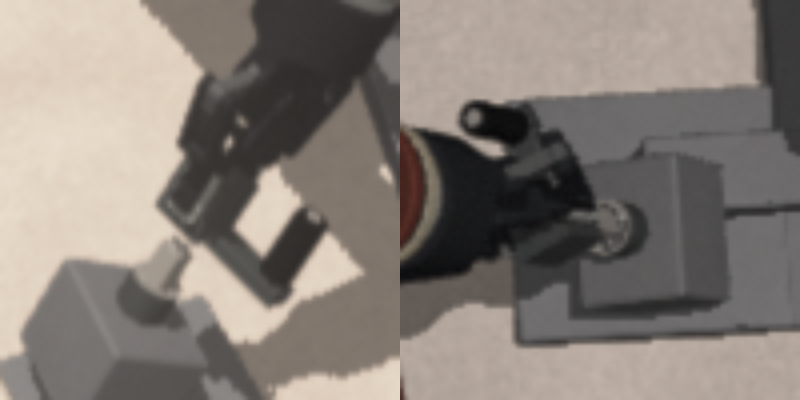

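View pics/i1.png

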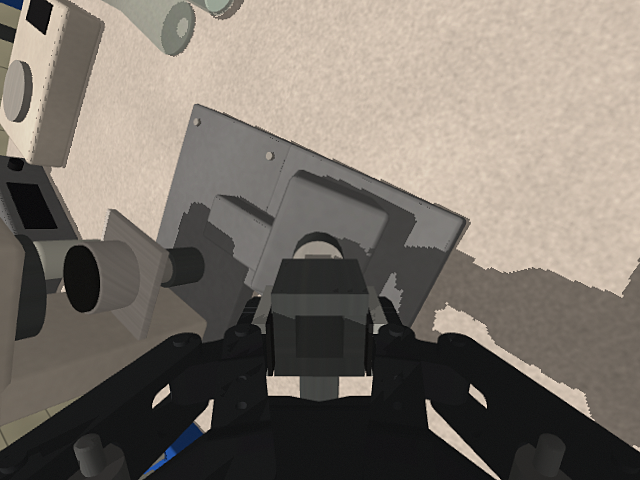

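```bash
python3 - <<'E'
from h import *
for k in range(3):
    env.sleep(.3); print(where(),env.state()["qvel"].round(4))
p,R=tcp_for(.045,A0); env.servo_line(p,R,vel=.03); print(where())
for k in range(3):
    env.sleep(.2); print(where())
E
```

```text
[-1.9187403   0.76953398 46.9585174 ] [-0.0006 -0.0011  0.0004  0.0005  0.0008 -0.0016]
[-1.95348633  0.76918651 46.9448885 ] [-0.0001  0.0007  0.0007 -0.0002 -0.0012 -0.0004]
[-1.90348328  0.75561201 46.9998635 ] [-0.0008  0.001  -0.0001  0.0001  0.0022 -0.0006]
[ 1.71469212e-02 -2.17223868e-02  4.48187430e+01]
[-2.04689691e-02 -1.46179903e-03  4.49819725e+01]
[ 9.83589347e-03 -1.22084013e-02  4.50260505e+01]
[ 1.12127913e-02 -1.97018698e-02  4.50298191e+01]
```

```bash
python3 - <<'E'
from h import *
f0=env.state()["force"]
for h in (.030,.020,.010,.0):
    p,R=tcp_for(h,A0); r=env.servo_line(p,R,vel=.04,force_limit=20); s=env.state()
    print(h,r,where(s).round(2),(s["force"]-f0).round(1),s["ft_torque"].round(2),s["t"])
    if r: break
E
```

```text
0.03 False [-0.25 -0.03 29.57] [ 0.2 -0.5 -1.1] [0.43 0.07 0.04] 16.5667
0.02 False [-0.08  0.08 19.7 ] [ 0.1 -0.2 -0.9] [ 0.43 -0.06  0.08] 16.9667
0.01 False [-0.14  0.12  9.58] [ 1.4 -0.5 -2.3] [ 0.53 -0.12  0.11] 17.3667
0.0 True [ 0.62 -0.32  1.95] [-0.7  0.7  6.2] [ 0.01  0.2  -0.1 ] 17.6583
```

```bash
python3 - <<'E'
from h import *
s=env.state(); print(where(s).round(2),(s["force"]).round(1))
p,R=tcp_for(-.004,A0); r=env.servo_line(p,R,vel=.02,force_limit=25); env.sleep(.2); s=env.state()
print(r,where(s).round(2),s["force"].round(1),s["ft_torque"].round(2),s["t"],s["joints"].round(3))
_,a=snap("scene","h1s.png"); _,b=snap("top","h1t.png")
cv2.imwrite("pics/h1sc.png",np.hstack([cv2.resize(a[230:330,270:370],(400,400)),cv2.resize(b[150:250,300:400],(400,400))]))
E
```

```text
[ 0.62 -0.32  1.95] [-0.7  1.2  4.6]
True [ 0.6  -0.23  1.93] [-0.7  2.5  5.9] [-0.09  0.13 -0.12] 18.0667 [ 0.174  0.288  1.742 -0.587  1.249 -1.589]
```

View pics/h1sc.png

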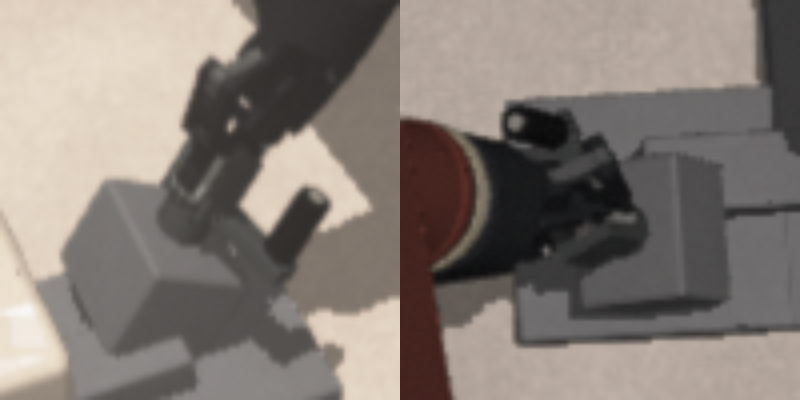

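The crank went down 45 mm without resistance and stopped hard about 2 mm from my nominal shoulder, which is within measurement error, so it is seated. Now I'll wind with joint 6 in small steps, watching the torque about the shaft.

```bash
cat >> h.py <<'E'
def wind(to,step=.3,lim=1.0,tmax=1e9,verbose=True):
    """turn joint 6 to `to`; stop on torque rise. returns 'stop' / 'end'"""
    s=env.state(); q=s["joints"].copy(); base=s["joints"].copy(); j=q[5]; out="end"
    while j<to-1e-3:
        j=min(j+step,to); t=base.copy(); t[5]=j; env.goto_joints(t)
        s=env.state(); tq=s["ft_torque"]@SZ; err=j-s["joints"][5]
        if verbose: print(round(s["t"],2),"j6",round(s["joints"][5],3),"err",round(err,3),"tz",round(tq,2),"F",s["force"].round(1),"h",where(s)[2].round(2),flush=True)
        if abs(tq)>lim or np.linalg.norm(s["force"])>50: out="stop"; break
        if s["t"]>tmax: out="time"; break
    return out
E
python3 - <<'E'
from h import *
print(wind(-0.9))
E
```

```text
18.56 j6 -1.292 err 0.004 tz -0.03 F [ 1.8  2.6 -1.2] h 2.02
18.95 j6 -0.994 err 0.006 tz 0.01 F [ 3.   1.8 -0. ] h 2.05
19.2 j6 -0.905 err 0.005 tz 0.06 F [ 3.2  2.2 -1.2] h 2.04
end
```

```bash
python3 - <<'E'
from h import *
print(wind(2.6,step=.5))
_,a=snap("scene","k1s.png"); _,b=snap("top","k1t.png"); snap("wrist","k1w.png")
cv2.imwrite("pics/k1sc.png",np.hstack([cv2.resize(a[230:330,270:370],(400,400)),cv2.resize(b[150:250,300:400],(400,400))]))
E
```

```text
19.74 j6 -0.41 err 0.005 tz -0.03 F [-0.5  0.9  3.1] h 2.03
20.29 j6 0.09 err 0.005 tz -0.04 F [-3.1  0.6  4.7] h 2.04
20.84 j6 0.59 err 0.005 tz 0.06 F [-4.9  0.5  6.3] h 2.03
21.39 j6 1.09 err 0.005 tz 0.01 F [-7.   2.4  7.7] h 2.0
21.94 j6 1.59 err 0.005 tz 0.01 F [-7.2  3.2  7.9] h 1.96
22.49 j6 2.09 err 0.005 tz -0.04 F [-7.3  4.2  6.8] h 1.94
23.04 j6 2.59 err 0.005 tz -0.05 F [-5.9  6.2  5.1] h 1.95
23.29 j6 2.595 err 0.005 tz 0.1 F [-6.5  5.5  5.2] h 1.95
end
```

View pics/k1sc.png

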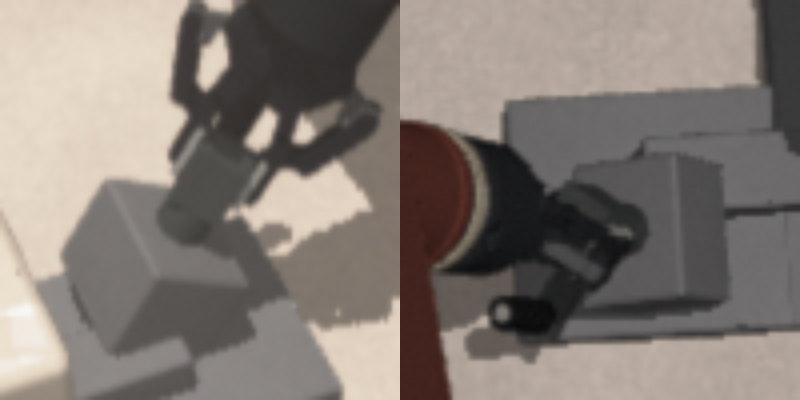

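View pics/k1w.png

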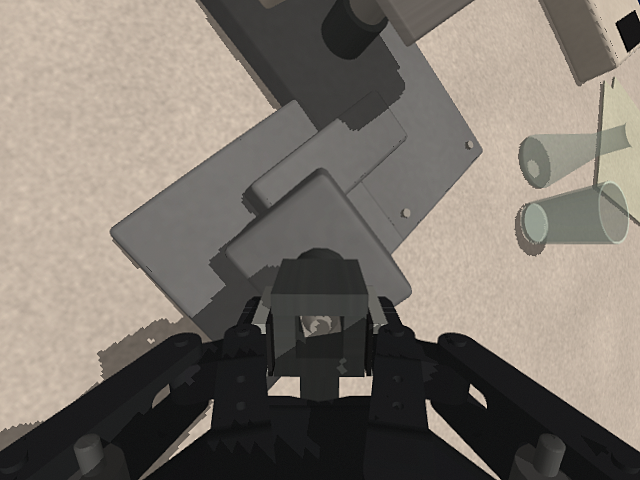

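Through the socket hole at (320,325) the shaft tip shows, and the crank has turned about 240° with its height unchanged. Next is the 180° regrasp: open, back off 54 mm along the shaft so the fingers clear the grip, turn back π, then go in again.

```bash
cat >> h.py <<'E'
import json
def regrasp():
    s=env.state(); home=s["ee_pos"].copy(); R=s["eef_rot"].copy()
    env.ungrasp()
    env.servo_line(home+.054*SZ,R,vel=.15)
    q=env.state()["joints"].copy(); q[5]-=np.pi; env.goto_joints(q)
    R2=env.state()["eef_rot"].copy(); p=env.state()["ee_pos"]
    print("back",where().round(2),env.state()["t"])
    Rn2=R@np.diag([-1,1,-1])
    r=env.servo_line(home,Rn2,vel=.12,force_limit=25); print("in",r,where().round(2))
    env.close_gripper(80); s=env.state(); print("grip",s["opening"],s["force"].round(1),s["t"])
    return r
E
python3 - <<'E'
from h import *
regrasp()
snap("wrist","r1w.png")
E
```

```text
back [-0.37  0.79 55.84] 27.15
in False [-0.28  0.52  2.03]
grip 0.4113164592164109 [-1.6  1.7  5.3] 28.2667
```

View pics/r1w.png

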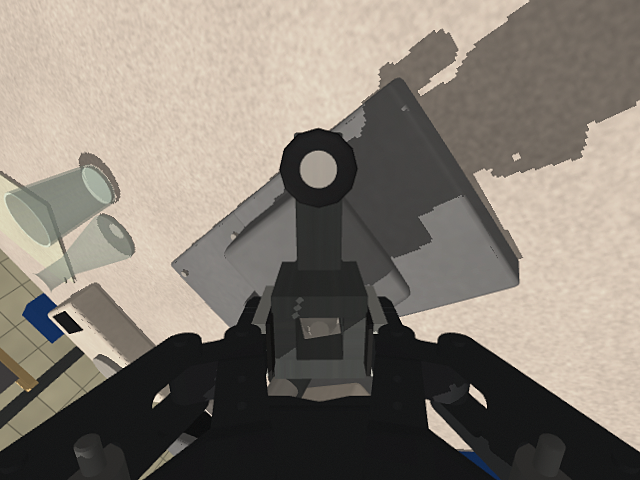

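The crank is held again, grip now on the camera side at (318,168) and shaft visible in the hole. This segment ends before the earliest possible stop, so I can wind it in one move, then regrasp faster.

```bash
sed -i 's/home+.054\*SZ,R,vel=.15/home+.053*SZ,R,vel=.3/; s/vel=.12,force_limit=25/vel=.2,force_limit=25/' h.py
python3 - <<'E'
from h import *
print(wind(2.6,step=1.6)); regrasp()
E
```

```text
29.74 j6 1.052 err 0.001 tz 0.16 F [ 4.5 -0.3 -1.9] h 2.86
31.12 j6 2.599 err 0.001 tz 0.12 F [ 4.2 -3.8 -0.8] h 2.87
end
back [ 1.86 -0.67 57.86] 34.65
in False [ 0.1  -0.47  2.51]
grip 0.4477210280798996 [5.7 1.5 2.5] 35.5833
```

```bash
python3 - <<'E'
from h import *
st,im=snap("wrist","r2w.png"); print(st["opening"],st["joints"][5])
cv2.imwrite("pics/r2c.png",cv2.resize(im[240:420,200:440],(800,600)))
E
```

```text
0.4477210280798996 -0.5425274721668537
```

View pics/r2c.png

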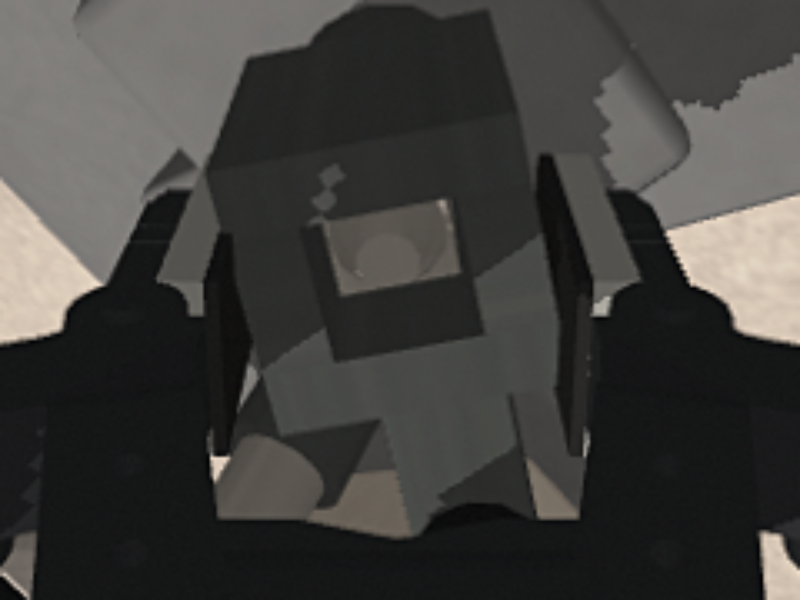

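The hub sits about 10° rotated against the jaws, so the crank swung within its socket play when released. I'll re-close harder to align it, then look.

```bash
python3 - <<'E'
from h import *
env.close_gripper(110); env.sleep(.2)
st,im=snap("wrist","r3w.png"); print(st["opening"],st["t"],st["force"],st["ft_torque"]@SZ)
cv2.imwrite("pics/r3c.png",cv2.resize(im[240:420,200:440],(800,600)))
E
```

```text
0.43590613190295424 36.05 [4.61935363 2.1935984  4.07490447] -0.0012010412000535125
```

View pics/r3c.png

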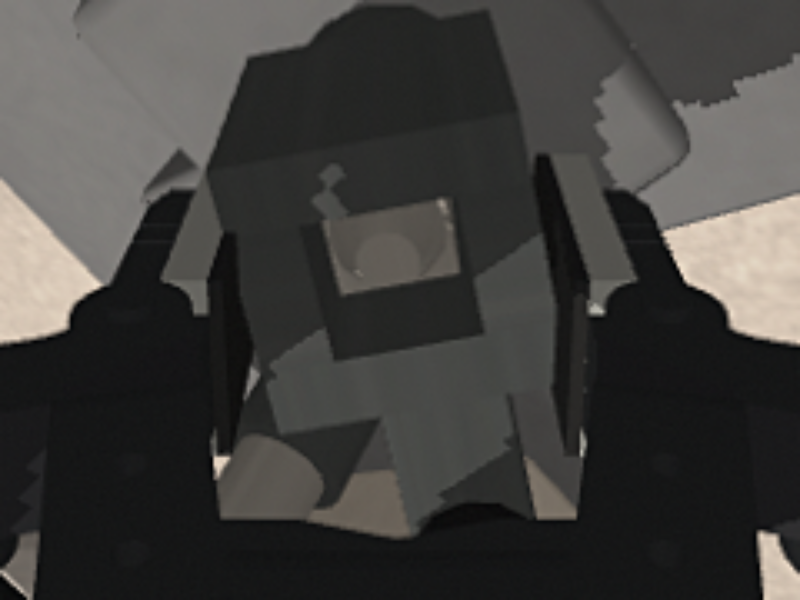

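Still jammed at an angle; gravity on the handle took up the play. I'll measure the hub angle in the tool frame, open, turn joint 6 to match, and close again.

```bash
python3 - <<'E'
from h import *
c=env.calibration("wrist"); T=np.array(c["tool_from_camera"])
px=(np.array([(208,175),(522,108),(562,368),(278,437),(303,228),(452,199),(484,333),(334,361)],float)+.5)/(10/3)-.5+np.array([200,240])
pts=[]
for p in px:
    q=cv2.undistortPoints(p[None,None],K(c),np.array(c["distortion"]))[0,0]; d=T[:3,:3]@np.array([*q,1]); pts.append(T[:3,3]+d*(-.0299-T[1,3])/d[1])
pts=np.array(pts)
for P in (pts[:4],pts[4:]):
    e=np.roll(P,-1,0)-P; print(P.mean(0).round(4),np.linalg.norm(e,axis=1).round(4),((np.degrees(np.arctan2(e[:,0],e[:,2]))+45)%90-45).round(1))
E
```

```text
[-0.0058 -0.0299  0.0001] [0.0354 0.0332 0.035  0.035 ] [-12.9 -10.  -15.9 -10.9]
[-0.0053 -0.0299  0.0003] [0.0171 0.0175 0.0179 0.0175] [-12.1 -13.  -12.1 -10.4]
```

The hub now looks smaller and so farther from the camera than before, meaning its height in the hand changed. Before continuing I'll quantify hub height against shaft tip in the earlier pictures (no robot time used).

```bash
python3 - <<'E'
import cv2,numpy as np
for n in("k1w","r1w"):
    im=cv2.imread(f"pics/{n}.png"); cv2.imwrite(f"pics/{n}c.png",cv2.resize(im[250:400,240:400],(800,750)[:2],interpolation=cv2.INTER_CUBIC)[:600])
E
```

```text
(no output)
```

View pics/k1wc.png

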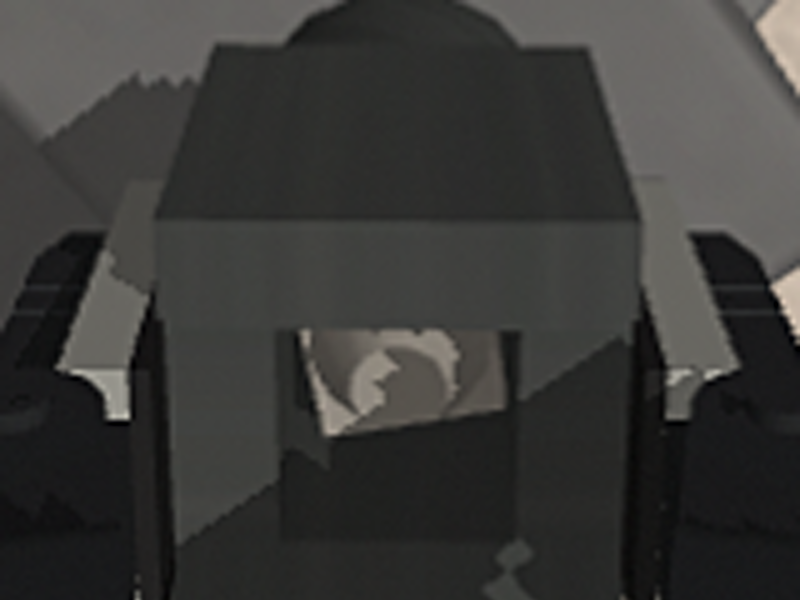

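View pics/r1wc.png

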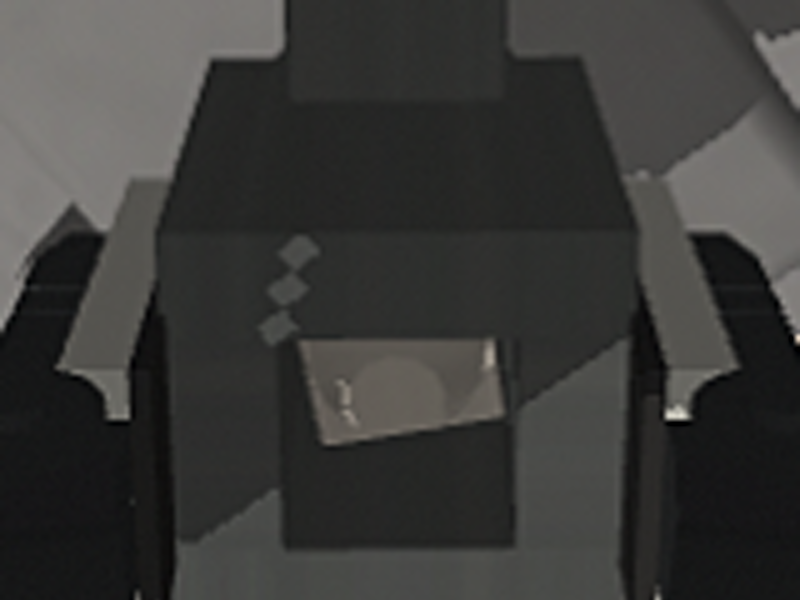

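```bash
python3 - <<'E'
from h import *
s=env.state(); print(where(s),s["joints"])
print(proj("wrist",SH+.033*SZ,s), proj("wrist",SH+.025*SZ,s),proj("wrist",SH,s))
a=cv2.imread("pics/r1w.png")[240:400,240:400];b=cv2.imread("pics/r3w.png")[240:400,240:400]
cv2.imwrite("pics/cmp.png",cv2.resize(np.hstack([a,b]),(800,400),interpolation=cv2.INTER_CUBIC))
E
```

```text
[ 3.85743006 -0.92549054  5.60076201] [ 0.17605348  0.28524291  1.73781594 -0.58716317  1.24869271 -0.54251597]
[314.24161387 313.92521696] [314.36211444 305.08304444] [314.67094335 282.51945085]
```

View pics/cmp.png

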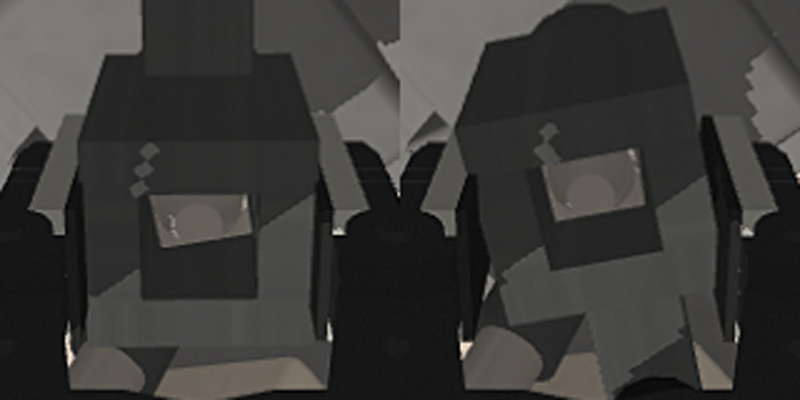

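The arm itself was pushed 4 mm sideways and 3 mm up by the skewed grasp, so the crank did not move: the tip-in-hole parallax still matches a seated hub. I'll open, re-centre and measure the free hub's angle.

```bash
python3 - <<'E'
from h import *
env.ungrasp()
a=A0-0; j=env.state()["joints"][5]
Rc=env.state()["eef_rot"]; x=Rc[:,0]; roll=np.arctan2(x@S2,x@SX)
import json; json.dump(roll,open("roll.json","w"))
p,R=tcp_for(.0025,roll); env.servo_line(p,R,vel=.05); env.sleep(.1)
st,im=snap("wrist","r4w.png"); print(where(st),st["t"],np.degrees(roll),st["force"])
cv2.imwrite("pics/r4c.png",cv2.resize(im[240:420,200:440],(800,600)))
E
```

```text
[-0.01750677  0.01107436  2.47328166] 36.9833 -38.401179334251275 [-0.03993862  0.01004764 -0.61374078]
```

View pics/r4c.png

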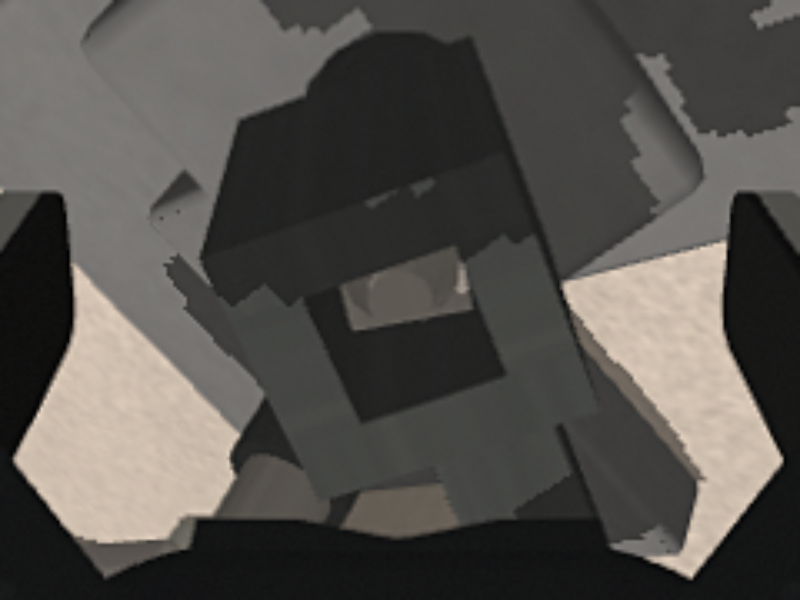

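```bash
python3 - <<'E'
from h import *
import json
c=env.calibration("wrist"); T=np.array(c["tool_from_camera"])
px=(np.array([(203,260),(507,150),(598,402),(322,497),(303,298),(458,246),(504,375),(360,422)],float)+.5)/(10/3)-.5+np.array([200,240])
pts=[]
for p in px:
    q=cv2.undistortPoints(p[None,None],K(c),np.array(c["distortion"]))[0,0]; d=T[:3,:3]@np.array([*q,1]); pts.append(T[:3,3]+d*(-.0299-T[1,3])/d[1])
pts=np.array(pts); A=[]
for P in (pts[:4],pts[4:]):
    e=np.roll(P,-1,0)-P; an=((np.degrees(np.arctan2(e[:,0],e[:,2]))+45)%90-45); A.append(an.mean()); print(P.mean(0).round(4),np.linalg.norm(e,axis=1).round(4),an.round(1))
d=np.radians(-np.mean(A)); print(np.mean(A))
roll=json.load(open("roll.json"))+d     # CCW from tip = + about SZ
p,R=tcp_for(.0022,roll); env.servo_line(p,R,vel=.1); print(env.state()["joints"][5],where().round(2))
env.close_gripper(80); s=env.state(); print(s["opening"],where(s).round(2),s["force"].round(1),s["t"])
E
```

```text
[ 0.0014 -0.0299  0.0019] [0.0367 0.0345 0.0358 0.035 ] [-21.6 -19.9 -22.3 -21.5]
[ 0.0019 -0.0299  0.0017] [0.0189 0.0179 0.0182 0.018 ] [-20.6 -18.6 -20.9 -20.7]
-20.77950803103488
-0.9019878496773133 [ 0.02 -0.01  2.22]
0.40758118317883757 [0.04 0.1  2.43] [-1.3  1.3  1.3] 38.0667
```

The grasp is now square (opening 0.408, arm undisturbed). I'll wind on to just under the earliest stop, then regrasp at nominal centring.

```bash
cat >> h.py <<'E'
def regrasp2(extra=0.):
    x=env.state()["eef_rot"][:,0]; roll=np.arctan2(x@S2,x@SX)
    env.ungrasp(); 
    p,R=tcp_for(.0022+.053,roll); env.servo_line(p,R,vel=.3)
    q=env.state()["joints"].copy(); q[5]-=np.pi+extra; env.goto_joints(q)
    roll=roll+np.pi+extra
    p,R=tcp_for(.0022,roll); r=env.servo_line(p,R,vel=.2,force_limit=25); print("in",r,where().round(2))
    st,im=snap("wrist","rg%d.png"%(env.state()["t"]*10)); print("pic rg%d"%(st["t"]*10))
    return im
E
python3 - <<'E'
from h import *
print(wind(2.6,step=1.2))
im=regrasp2(); cv2.imwrite("pics/r5c.png",cv2.resize(im[240:420,200:440],(800,600))); print(env.state()["t"])
E
```

```text
39.17 j6 0.294 err 0.001 tz 0.12 F [0.3 0.5 1. ] h 2.48
40.28 j6 1.494 err 0.001 tz 0.08 F [ 2.8  0.9 -0.3] h 2.5
41.31 j6 2.598 err 0.002 tz 0.03 F [ 2.6  0.7 -0.2] h 2.5
end
in False [-0.46 -0.05  1.86]
pic rg452
45.3083
```

View pics/r5c.png

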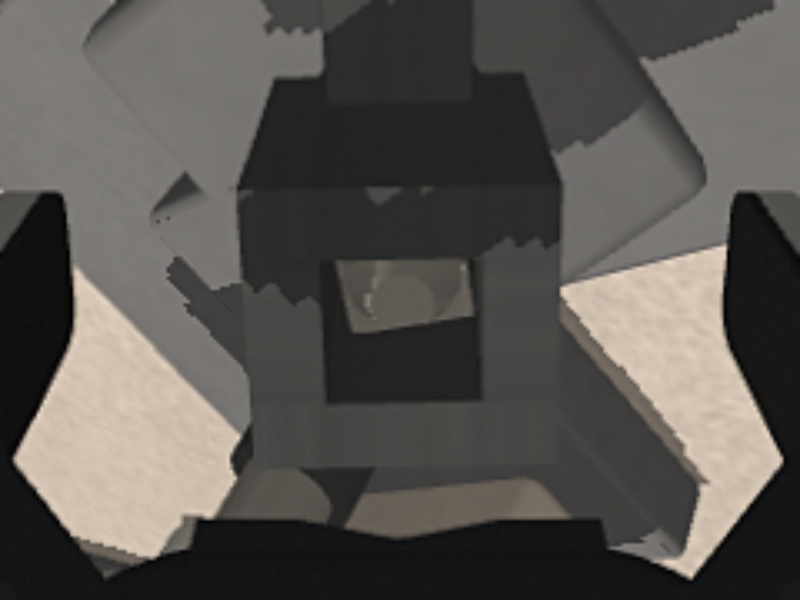

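The hub is square to the jaws, as expected for this handle side. I'll close and wind in finer steps with the torque limit.

```bash
python3 - <<'E'
from h import *
env.close_gripper(80); print(env.state()["opening"],where().round(2))
print(wind(2.6,step=.25,lim=.6))
E
```

```text
0.4093182153998328 [ 0.52 -0.14  3.27]
46.17 j6 -0.297 err 0.004 tz -0.02 F [-1.2  1.1  1.6] h 3.28
46.52 j6 -0.049 err 0.006 tz -0.03 F [-1.7  1.4  1.7] h 3.28
46.88 j6 0.2 err 0.007 tz -0.03 F [-2.6  0.9  3.1] h 3.28
47.23 j6 0.45 err 0.007 tz -0.04 F [-2.4 -0.5  3.1] h 3.28
47.58 j6 0.7 err 0.007 tz -0.04 F [-3.6  0.8  2.9] h 3.24
47.92 j6 0.95 err 0.007 tz -0.08 F [-4.6  1.6  3.8] h 3.27
48.27 j6 1.2 err 0.007 tz -0.05 F [-4.6  0.8  3.9] h 3.23
48.62 j6 1.452 err 0.006 tz 0.01 F [-5.2  0.5  4.1] h 3.2
48.98 j6 1.702 err 0.006 tz -0.03 F [-4.5  1.1  3.9] h 3.2
49.33 j6 1.952 err 0.006 tz -0.01 F [-4.4  0.5  3.9] h 3.21
49.67 j6 2.202 err 0.006 tz -0.04 F [-4.4  0.8  3.7] h 3.2
50.02 j6 2.452 err 0.006 tz -0.04 F [-4.6  1.1  3.4] h 3.22
50.29 j6 2.594 err 0.006 tz 0.02 F [-4.9  2.2  4.9] h 3.21
end
```

```bash
python3 - <<'E'
from h import *
im=regrasp2(.363); cv2.imwrite("pics/r6c.png",cv2.resize(im[240:420,200:440],(800,600))); print(env.state()["t"])
E
```

```text
in False [-0.41 -0.06  1.91]
pic rg545
54.5833
```

View pics/r6c.png

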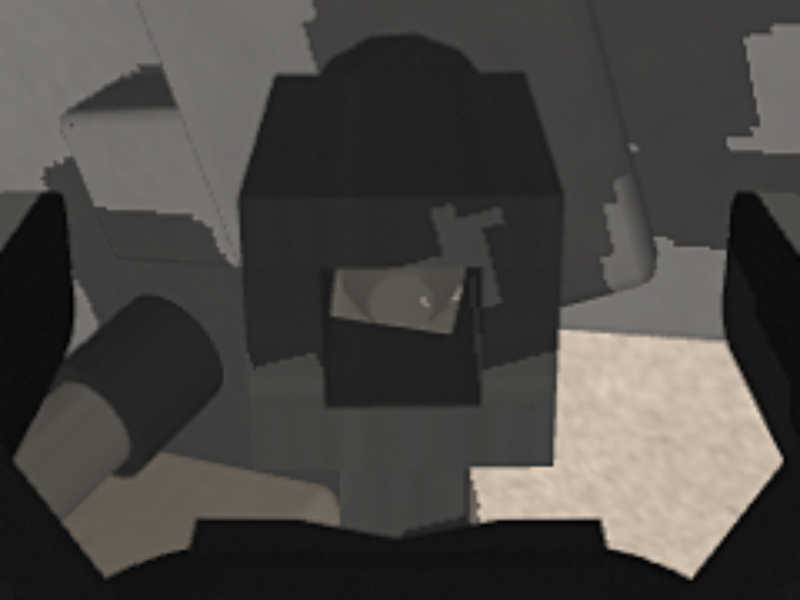

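```bash
python3 - <<'E'
from h import *
env.close_gripper(80); print(env.state()["opening"],where().round(2))
print(wind(2.66,step=.3,lim=.5))
E
```

```text
0.40765342978345875 [0.51 0.05 3.28]
55.49 j6 -0.614 err 0.004 tz -0.0 F [-1.9  1.3  1.2] h 3.31
55.88 j6 -0.316 err 0.006 tz -0.03 F [-1.4  1.   2.8] h 3.31
56.27 j6 -0.016 err 0.006 tz -0.02 F [-2.8  0.1  3.5] h 3.32
56.67 j6 0.283 err 0.007 tz -0.06 F [-3.6  0.8  4.5] h 3.33
57.06 j6 0.585 err 0.005 tz 0.01 F [-3.1  1.1  4.9] h 3.33
57.45 j6 0.885 err 0.005 tz -0.04 F [-3.6  1.1  5.7] h 3.33
57.84 j6 1.185 err 0.005 tz 0.01 F [-3.9  0.8  5.7] h 3.31
58.23 j6 1.485 err 0.005 tz 0.02 F [-5.3  0.9  5.5] h 3.34
58.62 j6 1.785 err 0.005 tz -0.02 F [-4.3  1.1  6. ] h 3.35
59.02 j6 2.085 err 0.005 tz -0.06 F [-4.1  2.9  4.9] h 3.33
59.41 j6 2.383 err 0.007 tz 1.05 F [-3.5  1.9  5.3] h 3.36
stop
```

The torque jumped to 1.05 N m at about 2.5 turns, which is the hard stop. Release, back off, and check.

```bash
python3 - <<'E'
from h import *
x=env.state()["eef_rot"][:,0]; roll=np.arctan2(x@S2,x@SX)
env.ungrasp(); p,R=tcp_for(.09,roll); env.servo_line(p,R,vel=.25); 
st,w=snap("wrist","f_w.png"); _,a=snap("scene","f_s.png"); print(st["t"],st["force"])
cv2.imwrite("pics/f_sc.png",np.hstack([cv2.resize(a[230:330,270:370],(400,400)),cv2.resize(w[140:390,200:450],(400,400))]))
E
```

```text
60.4583 [-0.04850838  0.07219115 -0.69995165]
```

View pics/f_w.png

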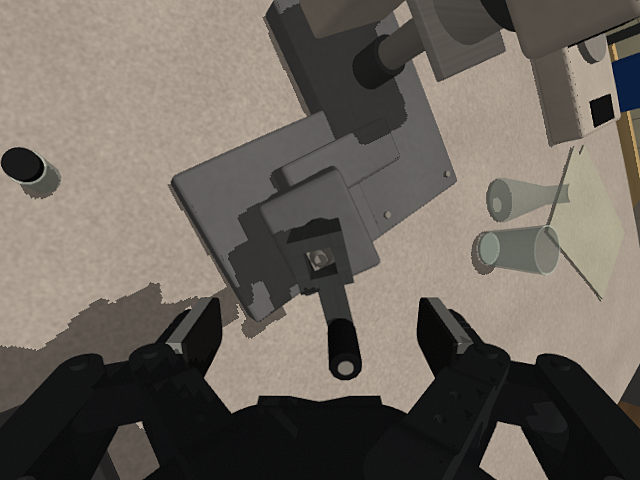

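View pics/f_sc.png

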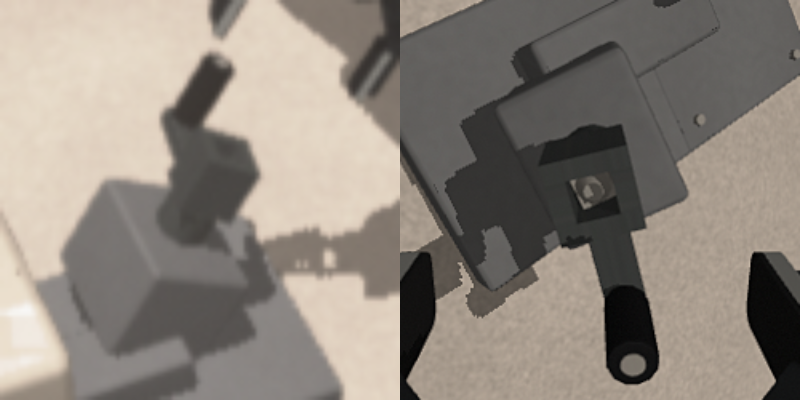

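```bash
python3 - <<'E'
import cv2
w=cv2.imread("pics/f_w.png")
cv2.imwrite("pics/z1.png",cv2.resize(w[200:310,260:400],(763,600),interpolation=cv2.INTER_CUBIC))
cv2.imwrite("pics/z2.png",cv2.resize(w[0:110,340:560],(800,400),interpolation=cv2.INTER_CUBIC))
E
```

```text
(no output)
```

View pics/z1.png

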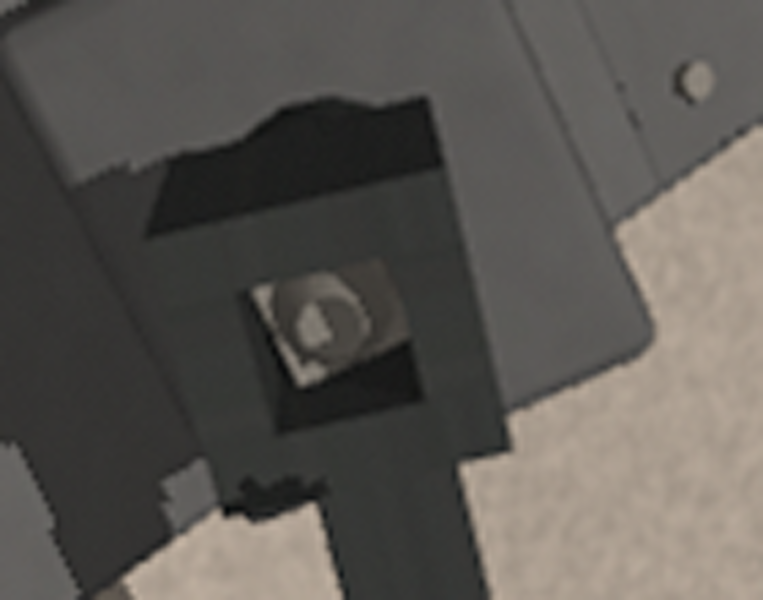

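View pics/z2.png

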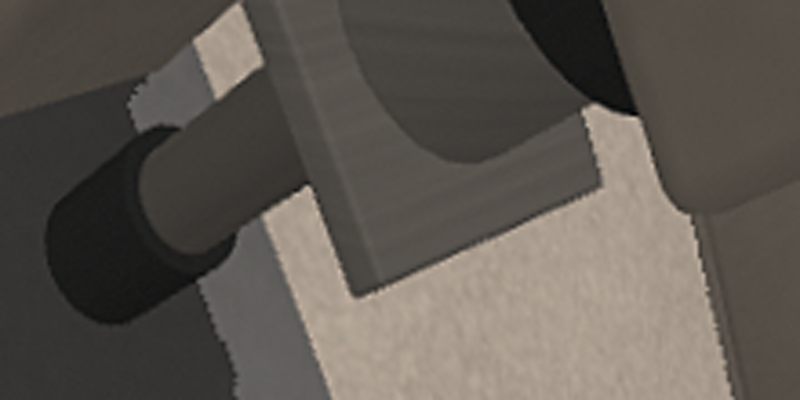

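```bash
python3 - <<'E'
from h import *
print(env.state()["t"]); env.close_job(); print(env.state()["t"])
E
```

```text
60.5583
the job is handed in; nothing more can be done
the job is handed in; nothing more can be done
```

I lifted the dark crank out of the tray, pushed it home on the shaft and wound it clockwise about 2.5 turns to the stop. I then let go and handed the job in at 60.6 s; the tool gave no verdict.

**Final checks:**
- **Stop:** torque about the shaft jumped to 1.05 N m, having stayed under 0.2 N m before that.
- **Cell:** in the last wrist picture it appears to touch the dark collar. I did not measure the gap against the 2 mm limit.
- **Crank:** it is on the shaft, with the hub down on the shoulder and the tip visible in the socket hole. Its height came only from image size and parallax, good to a few mm. The firmest evidence is the hard stop when I pushed it on.
- **Glassware:** the beaker, flask and vial were upright in the last wrist picture. I did not check the reagent jar at the end.
- **Contact:** the tool force was near zero and the fingers were well clear.

**What disagreed or went wrong:**
- **Shoulder height:** the crank seated about 2 mm above my measured shoulder height. My coarse first estimate of the tip (top and scene cameras) was about 4 mm lower than the wrist-camera one.
- **Second regrasp:** the loose crank swung about 20° in its socket play, so the fingers closed on it askew and pushed the arm about 4 mm. I opened, measured the angle, turned the gripper to match and gripped again.
- **Last two grasps:** closing the fingers moved the arm up about 1 mm, so the crank may have lifted by that much.

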